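Release a sleeve from its swing clamp

TASK

Loosen the clamp that holds the steel sleeve on the blue plate: with a fingertip against its rim, roll the big knurled ring counter-clockwise (seen from above) until its red dot comes round to the white pointer for the second time, and leave it standing there. Then push the yellow clamp arm by its upright post, clockwise seen from above, all the way out to its stop so that the sleeve is uncovered. Only touch and push, gently; do not lift or shift the sleeve, and leave the other things where they are.

Things in the scene. Friction and masses are not known exactly. Their poses are not given: they have to be found in the camera images.
- fixture: Blue base plate fixed to the table, 12 mm thick, spanning -85 to 85 mm in its x and -82 to 182 mm in its y. Origin on the table, on the axis of the vertical stud (22 mm diameter, top 118 mm above the table). Four brass pegs (8 mm diameter, 12 mm high) centred at y = +110 mm keep the sleeve from sliding. It is moved and turned about the vertical from start to start.
- ring (a joint): Turn of the knurled ring about the stud, rad, growing counter-clockwise from above (loosening). The red dot is at the pointer at 0, 6.28 and 12.57. Starts between 0.6 and 4.0, so the dot arrives first at 6.28, the second time at 12.57; end stop at 16.3. Friction 0.06 N m: stays where left. The ring climbs 4 mm per turn, taking clamp arm and pointer up with it.
- ring_center (a point): Centre of the ring at half height, 91 mm above the table at joint value 0. Dark steel disc, 92 mm diameter, 22 mm high, ridged rim, bright top with a red dot (11 mm, 34 mm from the axis) and a red stripe down the rim below it. Nothing stands round the rim; the pointer's top is 6 mm and the arm's 14 mm below the ring's underside; the stud's end stands up to 16 mm above its top.
- pointer_tip (a point): Outer end of the flat white pointer (9 mm wide), 62 mm from the stud's axis in the fixture's +x direction, sticking out from under the ring. It rises with the ring but does not turn.
- clamp_arm (a joint): Swing of the yellow clamp arm about the stud, rad, growing clockwise from above. Starts at 0 to 0.06, along the fixture's +y over the sleeve; stop at 1.6, along its +x. Friction 0.2 N m: stays where left. Below it, 110 mm out, a 12 mm steel pin reaches 5 mm into the sleeve's bore at ring value 0, so the arm cannot swing until the ring, turned past 8, has lifted it clear.
- post_top (a point): Centre of the top of the upright yellow post on the clamp arm's outer end: 16 mm diameter, standing 26 mm above the arm, 125 mm from the stud's axis. The arm is 26 mm wide, 12 mm thick, and ends 136 mm from the axis.
- sleeve: Plain steel sleeve, 68 mm outside, 52 mm bore, 40 mm high, 0.47 kg, loose in the nest under the clamp arm. Origin at the centre of its underside, 12 mm above the table, on top of the plate.
- bolt: Hexagon bolt lying loose on the plate, about 47 mm long, 21 mm high. Leave alone.
- washer: Brass washer lying loose on the plate, 32 mm across, 6 mm high. Leave alone.
- spare_sleeve: A second steel sleeve, same size as the clamped one, on the table. Leave alone.
- flange: Aluminium flange on the table, 90 mm across, 34 mm high. Leave alone.
- oil_bottle: White bottle with red cap on the table, 52 mm across, 115 mm high. Leave alone.
- foam_block: Black foam block on the table, 90 by 110 by 50 mm. Leave alone.
- wrench: Steel wrench lying on the table. Leave alone.
There are look-alikes about, which are no part of the job. What is shaped like the sleeve but brown or orange is not meant.

How it is judged:
On the way, in this order (a step that is already met when the one before it is completed fails the run):
1. the ring is loosened until its dot is at the pointer the second time (within 20 degrees), the arm still over the sleeve (value of joint ring between 12.216 and 12.916 rad and value of joint clamp_arm below 0.25 rad), for 0.2 s.
2. the clamp arm is swung out (value of joint clamp_arm above 1.45 rad), for 0.2 s.
At the end, for the whole second after the job is handed in: The ring's dot stands at the pointer for the second time (ring joint 12.57 within 0.35 rad), the clamp arm is out at its stop (joint above 1.45 rad), the sleeve stands upright within 6 mm of where it was, and all is at rest (value of joint ring between 12.216 and 12.916 rad and value of joint clamp_arm above 1.45 rad and distance of sleeve from where it was at the start of the episode below 0.006 m and angle between sleeve's own z axis and vertical below 0.05 rad and linear speed of sleeve below 0.01 m/s and velocity of joint ring between -0.05 and 0.05 rad/s and velocity of joint clamp_arm between -0.05 and 0.05 rad/s); the robot touches nothing.
It fails at once if the sleeve is lifted, shifted or tipped (distance of sleeve from where it was at the start of the episode above 0.008 m or angle between sleeve's own z axis and vertical above 0.15 rad).
It fails at once if another thing is lifted or moved by more than 20 mm (distance of any of bolt, washer, spare_sleeve, flange, oil_bottle, foam_block, wrench from where it was at the start of the episode above 0.02 m).
It fails at once if the fixture is gripped or pushed hard (over 45 N) (contact force between any of the arm, the fingers and fixture above 45 N).
It also fails if it takes over 64 s, if anything falls off the work surface, if the arm or the gripper's body presses on something with over 40 N, if the wrist force passes 120 N, or if a joint passes its speed limit or range.

ROBOT

A 7-joint arm with a two-finger parallel gripper is mounted at the origin on the work surface. World frame = base frame: x ahead of the robot, y to its left, z up, the work surface at z = 0. Lengths are in m, angles in rad, forces in N, time in s.
With the tool pointing down it reaches from about 0.4 to 0.875 m from the base axis. Payload 19.3 kg.
Tool frame: the origin (TCP) lies at the very end of the fingers, on their centre line; the grasp point (between the pads) lies 19 mm behind it; z points along the fingers, y is the direction in which the jaws open and shut (so a half turn about z gives the same grasp; the last joint's range is limited). The gripper opens to 85 mm and grips with 20 to 120 N. Pads are 22 mm wide; open, the fingers measure 114 mm over their backs; the gripper's body (76 mm by 85 mm) begins 54 mm behind the grasp point. The pads swing forward as they close: fully open they stand 13 mm farther back than shut.
Start: joints at [1.057, 0.521, -0.036, 1.599, 0.021, 1.021, -0.113], TCP at [0.268, -0.564, 0.231] pointing down, gripper open.
Joint ranges: [-2.91, 2.91], [-0.3, 2.13], [-1.5, 1.42], [0.17, 2.43], [-1.26, 4.41], [0.16, 1.93], [-2.52, 2.52]. Speed limits (rad/s): [1.89, 1.89, 2.39, 2.39, 3.01, 3.01, 3.01].

INTERFACE

Orientations are given as [roll, pitch, yaw] about the fixed x, y, z axes, in that order (R = Rz(yaw) Ry(pitch) Rx(roll)).
In Python, from workcell import bot, grab_frame, calibration, workorder gives the robot as it stands.
- The arm moves only by the tool move_arm, never from a script. Its arguments are lists of equal length, an entry for each row: "jaw": the closure in counts, from 0 (fully open) to 255 (shut); "dp": the shift along the tool's x, y, z in units of 800 mm (1.0 is 800 mm), a list of three; "rotation": the turn, a rotation vector about the tool's x, y, z in units of pi rad (1.0 is pi rad), a list of three. In form: {"jaw": [jaw, ...], "dp": [[dx, dy, dz], ...], "rotation": [[rx, ry, rz], ...]}. A call has 1 to 10 rows; each row shifts and turns the commanded pose from where the row before left it, along the tool's axes as they then stand; what a row does not reach is not made up. A row lasts 1/8 s, in which the tool goes at most 62.5 mm and 10.7 degrees, less where a joint would pass 70% of its speed; a pose out of reach is approached as far as the arm can. A call with a number of a shift or a turn outside -1 to 1 is refused whole. A call with a gripper value outside its range is refused whole. The fingers move at their own pace and stop on an object; "squeeze" is the grip in N (left out, the last holds). Time passes only in rows, so rows that do not move let the fingers close. It gives the time, the measured TCP pose, the force and the opening at its end, in the units of the state.
- bot.observe(): the state, without advancing time (a new reading comes with each control period).
- grab_frame(name): name is "side" or "top"; returns the picture (420x560x3 uint8, blue, green, red); there is no depth.
- calibration(name): a dict with "camera_matrix" (3x3 intrinsics, pixels), "T" (4x4, takes a point from camera to world coordinates). Camera axes: x right, y down, z forward; pixel columns grow to the right and rows downward; lengths in m; the calibration is good to about 2 mm. A picture is of the moment at which its call begins. calibration takes no time and is no camera call.
- workorder.job_done(): hands the job in, once; it reports no verdict.
The state is a dict: "clock": time; "qpos": joint angles; "qd": joint speeds; "joint_efforts": joint torques, N m; "position": TCP position; "tool_rot": TCP orientation; "force": force on the tool from outside, world axes, zero at the start; "moment": the same for the moment, N m; "grip_width": finger opening in m.
Only numpy, scipy, OpenCV 4.12 (cv2) and the standard library are available. Lean on these libraries where they do the work, as an engineer would, in place of code of your own. Each camera call takes 0.05 s, during which the arm holds its last target. There are 200 camera calls.

## Working session

There is one attempt and no reset: what is moved stays moved. The work goes in short steps, Python scripts to look and compute and a tool call to move; the robot and the scene stay as the last step left them, time stands still between calls to the robot, and variables do not carry over. Pictures are saved under pics/ and viewed, about 8 in all and at most 12, crops included, and the job is handed in when it is done.

Besides the shell and the picture viewer there is one more tool, called as a command line: name --argument value ..., lists and objects as JSON in quotes. move_arm: Moves the arm, as the interface text tells. Shifts and turns lie within -1 to 1; 1 stands for 800 mm of shift or pi rad of turn. Its arguments: {"type":"object","properties":{"jaw":{"type":"array","items":{"type":"number"}},"dp":{"type":"array","items":{"type":"array","items":{"type":"number","minimum":-1,"maximum":1}}},"rotation":{"type":"array","items":{"type":"array","items":{"type":"number","minimum":-1,"maximum":1}}},"squeeze":{"type":"number"}},"required":["jaw","dp","rotation"]}

```bash
mkdir -p pics; ls
python3 - <<'E'
from workcell import bot, grab_frame, calibration
import cv2,numpy as np
for n in("top","side"):
    cv2.imwrite(f"pics/{n}0.png",grab_frame(n)); c=calibration(n); print(np.round(c["camera_matrix"],1).tolist(),np.round(c["T"],3).tolist())
print(bot.observe())
E
```

```text
pics
[[527.4, 0.0, 278.6], [0.0, 527.4, 207.7], [0.0, 0.0, 1.0]] [[0.014, -0.986, 0.169, 0.299], [-1.0, -0.012, 0.012, -0.019], [-0.01, -0.169, -0.986, 1.29], [0.0, 0.0, 0.0, 1.0]]
[[446.2, 0.0, 276.6], [0.0, 446.2, 214.8], [0.0, 0.0, 1.0]] [[0.996, -0.065, 0.059, 0.458], [-0.087, -0.739, 0.668, -0.686], [0.0, -0.671, -0.742, 0.855], [0.0, 0.0, 0.0, 1.0]]
{'clock': 0.1, 'qpos': array([ 1.05679558,  0.52197933, -0.03633076,  1.59992973,  0.0212122 ,
        1.02107295, -0.1128129 ]), 'qd': array([-0.00100112,  0.00092831, -0.00053873, -0.00197572, -0.00229925,
       -0.00030313,  0.00081639]), 'joint_efforts': array([ 2.41917922e-03, -9.28490710e+01,  1.98260486e+00, -3.70536304e+01,
        1.79498788e-02,  5.30548146e-03, -1.81652445e-05]), 'position': array([ 0.26820626, -0.56421025,  0.23077533]), 'tool_rot': array([-3.14059162e+00,  7.72545998e-05,  4.43785779e-01]), 'force': array([-0.45315197,  0.49156939, -0.19954407]), 'moment': array([-0.02198246, -0.05123517,  0.01612258]), 'grip_width': 0.08572061875565987}
```

View pics/top0.png

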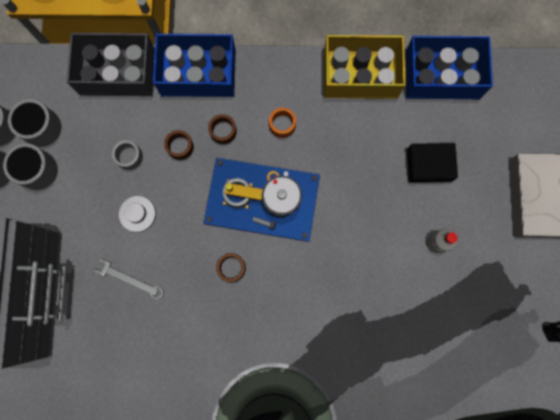

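View pics/side0.png

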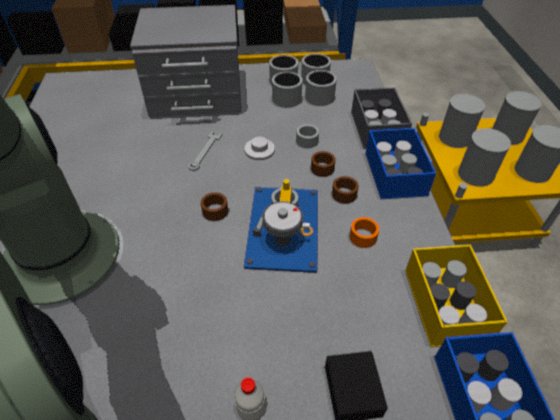

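The top view shows the blue plate around (262,200), with the clamped sleeve at (237,192), the yellow arm, the ring at (282,196), the red dot near (275,181) and the white pointer near (286,174). The brown and orange sleeves are decoys, and the grey spare is at (126,154). The clamped sleeve is the grey one under the yellow arm. Next I measure the plate and confirm this in one crop.

```bash
cat > h.py <<'E'
from workcell import bot, grab_frame, calibration, workorder
import cv2,numpy as np
def ray(n,px,z):
    c=calibration(n);T=c["T"];d=T[:3,:3]@np.linalg.inv(c["camera_matrix"])@np.array([px[0],px[1],1.])
    return T[:3,3]+d*(z-T[2,3])/d[2]
def proj(n,p):
    c=calibration(n);q=np.linalg.inv(c["T"])@np.append(p,1);q=c["camera_matrix"]@q[:3];return q[:2]/q[2]
def crop(n,im,c,r,k,f):
    x,y=map(int,c);cv2.imwrite(f,cv2.resize(im[y-r[1]:y+r[1],x-r[0]:x+r[0]],None,fx=k,fy=k,interpolation=cv2.INTER_CUBIC))
E
python3 - <<'E'
from h import *
out=[]
for n,b in(("top",(180,140,340,260)),("side",(230,170,340,285))):
    im=cv2.imread(f"pics/{n}0.png");hsv=cv2.cvtColor(im,cv2.COLOR_BGR2HSV)
    m=cv2.inRange(hsv,(100,120,40),(125,255,255));k=np.zeros_like(m);k[b[1]:b[3],b[0]:b[2]]=m[b[1]:b[3],b[0]:b[2]]
    pts=cv2.findNonZero(k);hull=cv2.convexHull(pts)
    W=np.array([ray(n,p[0],.012)[:2] for p in hull],np.float32)
    r=cv2.minAreaRect(W);print(n,r, cv2.boxPoints(r).tolist())
    i2=im[170:280,230:340] if n=="side" else im[145:255,195:335]
    out.append(cv2.resize(i2,(i2.shape[1]*500//110,500) if 0 else (400,400*i2.shape[0]//i2.shape[1]),interpolation=cv2.INTER_CUBIC))
h=max(o.shape[0] for o in out)
cv2.imwrite("pics/c1.png",np.hstack([cv2.copyMakeBorder(o,0,h-o.shape[0],0,0,0) for o in out]))
E
```

```text
top ((0.5395450592041016, 0.03888759762048721), (0.2622198164463043, 0.1688079982995987), 81.17127990722656) [[0.4360181987285614, -0.07771444320678711], [0.6028261184692383, -0.10362328588962555], [0.6430718898773193, 0.15548963844776154], [0.47626399993896484, 0.18139848113059998]]
side ((0.5373483896255493, 0.03477431833744049), (0.265738844871521, 0.16728149354457855), 80.95240020751953) [[0.4338539242744446, -0.08328903466463089], [0.5990541577339172, -0.10959487408399582], [0.640842854976654, 0.15283766388893127], [0.4756426215171814, 0.1791435182094574]]
```

View pics/c1.png

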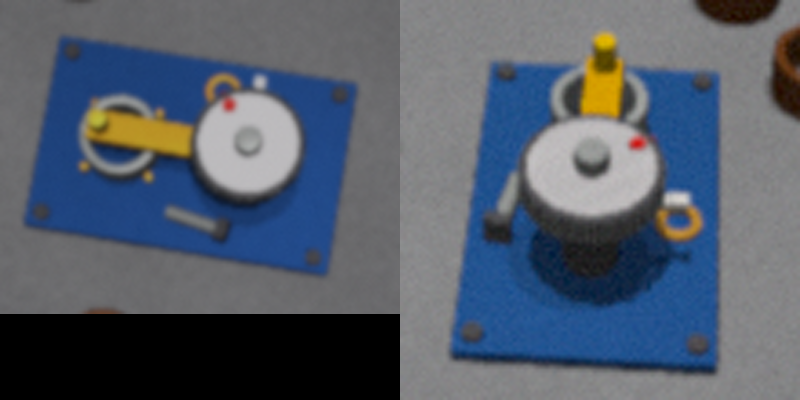

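The crops confirm it: the grey sleeve sits between the brass pegs under the yellow arm, the white pointer is at top crop (260,82), and the red dot at (229,104) lies about 35° CCW of the pointer. The bolt and washer are on the plate.

Run:
```python
from h import *
print("stud",ray("top",(281.8,194.4),.118),ray("side",(282.5,211.3),.118))
d=[ray("top",(275.2,181.4),.1025),ray("side",(295.5,209.3),.1025)];print("dot",d)
print("post",ray("top",(195+97/2.857,145+119/2.857),.0925),ray("side",(230+204/3.636,170+38/3.636),.0925))
for n,z,b in(("top",.1025,(255,170,310,225)),("side",.1025,(255,190,310,240))):
    im=cv2.imread(f"pics/{n}0.png");hsv=cv2.cvtColor(im,cv2.COLOR_BGR2HSV)
    m=cv2.inRange(hsv,(0,0,125),(180,50,255));k=0*m;k[b[1]:b[3],b[0]:b[2]]=m[b[1]:b[3],b[0]:b[2]]
    c=max(cv2.findContours(k,0,2)[0],key=cv2.contourArea);h=cv2.convexHull(c)
    print(n,cv2.minEnclosingCircle(np.array([ray(n,p[0],z)[:2] for p in h],np.float32)))
```

```text
stud [ 0.52973112 -0.0116854   0.118     ] [ 0.53041696 -0.013031    0.118     ]
dot [array([0.5631181 , 0.00401226, 0.1025    ]), array([0.56229571, 0.00473211, 0.1025    ])]
post [0.55159442 0.11137312 0.0925    ] [0.55178476 0.11264402 0.0925    ]
top ((0.5327818989753723, -0.010854547843337059), 0.04178830608725548)
side ((0.5409033894538879, 0.008848256431519985), 0.06327580660581589)
```

move_arm --jaw '[255,255,255,255,255,255,255,255,255,255]' --dp '[[0.0622,-0.0394,0],[0.0622,-0.0394,0],[0.0622,-0.0394,0],[0.0622,-0.0394,0],[0.0622,-0.0394,0],[0.0622,-0.0394,0],[0.0622,-0.0394,0],[0.0622,-0.0394,0],[0.0622,-0.0394,0],[0.0622,-0.0394,0]]' --rotation '[[0,0,0.02],[0,0,0],[0,0,0],[0,0,0],[0,0,0],[0,0,0],[0,0,0],[0,0,0],[0,0,0],[0,0,-0.02]]' --squeeze 30

```text
clock: 1.35
position: [0.6108, -0.0831, 0.2311]
tool_rot: [-3.142, 0.0, 0.445]
force: [0.3, 0.0, -0.3]
grip_width: -0.0001
```

```bash
python3 -c "
from h import *
o=bot.observe();print(o['qpos'].round(3),o['position'].round(4),o['tool_rot'].round(3),o['force'].round(2),o['grip_width'])"
```

```text
[ 0.152  0.511 -0.165  1.618  0.095  1.02  -1.168] [ 0.6108 -0.0831  0.2311] [-3.142  0.     0.445] [ 0.3   0.04 -0.29] -0.0001288116608015942
```

move_arm --jaw '[255,255,255,255,255,255,255,255,255,255]' --dp '[[0,0,0],[0,0,0],[0,0,0],[0,0,0],[0,0,0],[0,0,0],[0,0,0],[-0.0408,0.0039,0.0583],[0,0,0.0583],[0,0,0.0583]]' --rotation '[[0,0,0.0543],[0,0,0.0543],[0,0,0.0543],[0,0,0.0543],[0,0,0.0543],[0,0,0.0543],[0,0,0.0543],[0,0,0],[0,0,0],[0,0,0]]'

```text
clock: 2.6
position: [0.5838, -0.0644, 0.0901]
tool_rot: [-3.141, -0.0, -0.75]
force: [0.6, 0.5, -0.9]
grip_width: 0.0001
```

```bash
cat >> h.py <<'E'
C=np.array([.530,-.012])
def st():
    o=bot.observe();p=o['position'];ps=o['tool_rot'][2];d=C-p[:2];x=np.array([np.cos(ps),np.sin(ps)]);y=np.array([x[1],-x[0]])
    print('t',o['clock'],'q',o['qpos'].round(2),'p',p.round(4),'yaw',ps.round(3),'F',o['force'].round(1),'Ftool',(o['force'][:2]@x).round(1),(o['force'][:2]@y).round(1),'r',np.hypot(*d).round(4),'C in tool',(d@x).round(4),(d@y).round(4),'phi',np.arctan2(*-d[::-1]).round(3))
E
python3 -c "
from h import *
st()"
```

```text
t 2.6 q [-0.05  0.65  0.09  1.82 -0.09  0.68 -2.23] p [ 0.5838 -0.0644  0.0901] yaw -0.75 F [ 0.6  0.5 -0.9] Ftool 0.1 -0.7 r 0.0751 C in tool -0.0751 -0.0017 phi -0.772
```

move_arm --jaw '[255,255,255,255,255]' --dp '[[-0.017,-0.0021,0],[-0.0025,0,0],[-0.0025,0,0],[-0.00125,0,0],[0,0,0]]' --rotation '[[0,0,0],[0,0,0],[0,0,0],[0,0,0],[0,0,0]]'

```text
clock: 3.22
position: [0.5719, -0.051, 0.092]
tool_rot: [-3.141, -0.001, -0.751]
force: [0.2, -0.3, 0.4]
grip_width: -0.0002
```

```bash
python3 -c "
from h import *
st()
crop('top',grab_frame('top'),(280,195),(60,45),6,'pics/c2.png')"
```

```text
t 3.225 q [-0.08  0.63  0.09  1.85 -0.09  0.66 -2.26] p [ 0.5719 -0.051   0.092 ] yaw -0.751 F [ 0.2 -0.3  0.4] Ftool 0.4 0.1 r 0.0572 C in tool -0.0572 0.0 phi -0.75
```

View pics/c2.png

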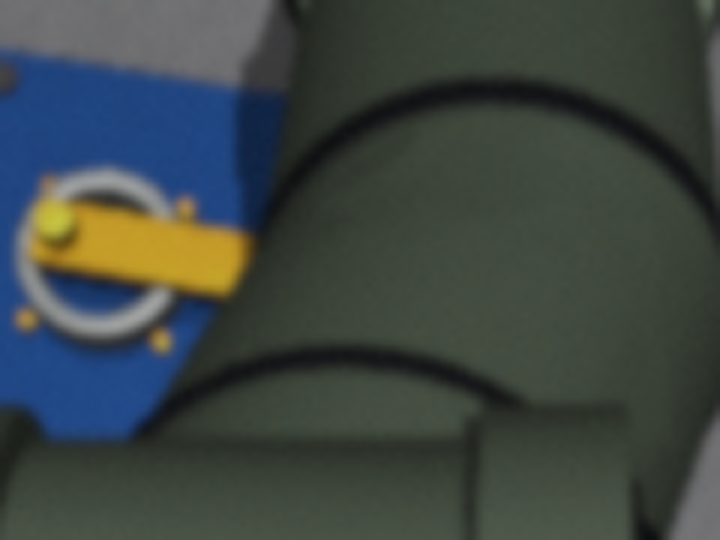

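The arm blocks the top view, so I'll use the side view. There is no contact yet, so I feel inward.

move_arm --jaw '[255,255,255]' --dp '[[-0.00125,0,0],[-0.00125,0,0],[0,0,0]]' --rotation '[[0,0,0],[0,0,0],[0,0,0]]'

```text
clock: 3.65
position: [0.571, -0.0504, 0.0918]
tool_rot: [-3.141, -0.002, -0.751]
force: [5.1, -5.5, 0.3]
grip_width: 0.0002
```

```bash
python3 -c "
from h import *
st()
crop('side',grab_frame('side'),(283,215),(60,45),6,'pics/c3.png')"
```

```text
t 3.65 q [-0.08  0.63  0.09  1.86 -0.09  0.66 -2.26] p [ 0.571  -0.0504  0.0918] yaw -0.751 F [ 5.1 -5.5  0.3] Ftool 7.5 0.5 r 0.0562 C in tool -0.0562 -0.0001 phi -0.752
```

View pics/c3.png

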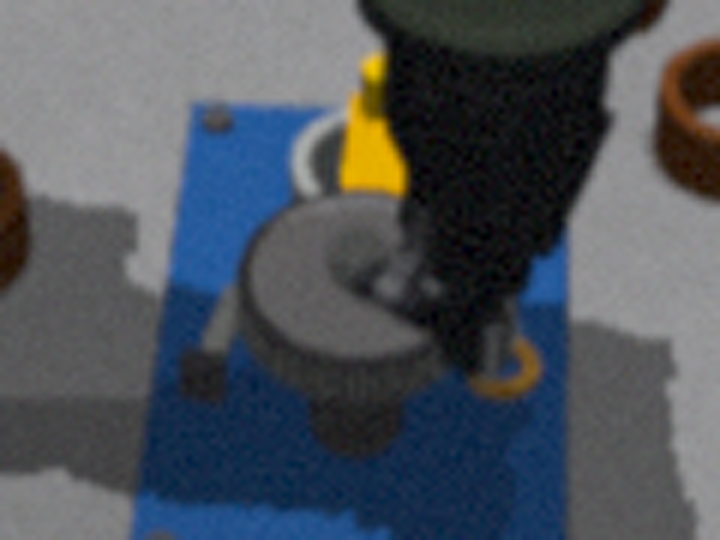

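The side view shows the fingertip touching the rim at about crop (440,320), with the ring free, and 7.5 N of force. I start the first roll with a short trial.

move_arm --jaw '[255,255,255,255,255]' --dp '[[-0.00105,-0.012,0],[-0.00105,-0.012,0],[-0.00105,-0.012,0],[-0.00105,-0.012,0],[-0.00105,-0.012,0]]' --rotation '[[0,0,-0.0555],[0,0,-0.0555],[0,0,-0.0555],[0,0,-0.0555],[0,0,-0.0555]]'

```text
clock: 4.32
position: [0.5867, -0.0049, 0.0922]
tool_rot: [3.141, -0.004, 0.127]
force: [7.3, -0.4, 2.0]
grip_width: -0.0
```

```bash
python3 -c "
from h import *
st()
crop('side',grab_frame('side'),(283,215),(60,45),6,'pics/c4.png')"
```

```text
t 4.325 q [ 0.01  0.64 -0.14  1.81  0.13  0.69 -1.65] p [ 0.5867 -0.0049  0.0922] yaw 0.127 F [ 7.3 -0.4  2. ] Ftool 7.2 1.3 r 0.0571 C in tool -0.0571 -0.0002 phi 0.124
```

View pics/c4.png

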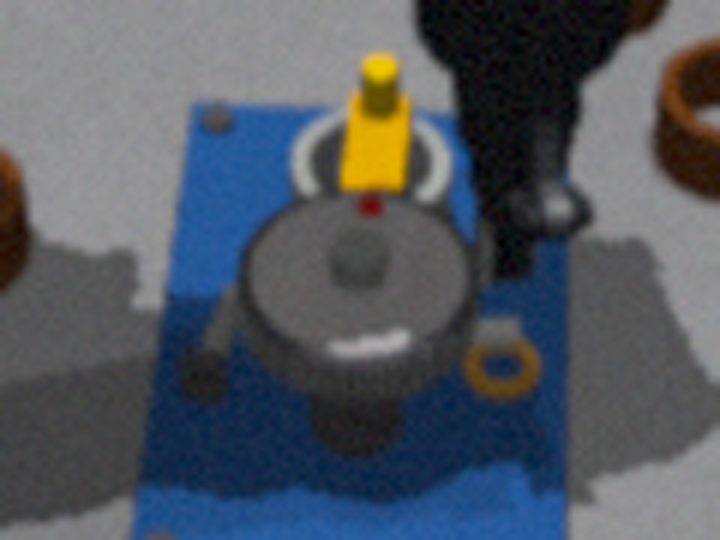

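The ring follows without slipping: the red dot is now at crop (370,205), near the arm. I continue.

move_arm --jaw '[255,255,255,255,255,255]' --dp '[[-0.00105,-0.012,0],[-0.00105,-0.012,0],[-0.00105,-0.012,0],[-0.00105,-0.012,0],[-0.00105,-0.012,0],[-0.00105,-0.012,0]]' --rotation '[[0,0,-0.0555],[0,0,-0.0555],[0,0,-0.0555],[0,0,-0.0555],[0,0,-0.0555],[0,0,-0.0555]]'

```text
clock: 5.12
position: [0.5529, 0.0411, 0.0924]
tool_rot: [3.139, -0.004, 1.174]
force: [5.1, 6.9, 6.2]
grip_width: -0.0001
```

```bash
python3 -c "
from h import *
st()"
```

```text
t 5.125 q [ 0.12  0.63 -0.42  1.89  0.38  0.7  -0.91] p [0.5529 0.0411 0.0924] yaw 1.174 F [5.1 6.9 6.2] Ftool 8.4 2.0 r 0.0579 C in tool -0.0579 -0.0006 phi 1.164
```

move_arm --jaw '[255,255,255,255,255,255,255,255]' --dp '[[-0.00105,-0.012,-0.0003],[-0.00105,-0.012,-0.0003],[-0.00105,-0.012,-0.0003],[-0.00105,-0.012,-0.0003],[-0.00105,-0.012,-0.0002],[-0.00105,-0.012,-0.0002],[-0.00105,-0.012,-0.0002],[-0.00105,-0.012,-0.0002]]' --rotation '[[0,0,-0.0555],[0,0,-0.0555],[0,0,-0.0555],[0,0,-0.0555],[0,0,-0.0555],[0,0,-0.0555],[0,0,-0.0555],[0,0,-0.0555]]'

```text
clock: 6.12
position: [0.4824, 0.0195, 0.0931]
tool_rot: [3.141, -0.001, 2.57]
force: [-5.1, 4.6, 5.4]
grip_width: 0.0001
```

```bash
python3 -c "
from h import *
st()"
```

```text
t 6.125 q [ 0.42  0.63 -0.78  2.05  0.66  0.73  0.22] p [0.4824 0.0195 0.0931] yaw 2.57 F [-5.1  4.6  5.4] Ftool 6.8 1.1 r 0.0571 C in tool -0.0571 -0.0008 phi 2.556
```

move_arm --jaw '[255,255,255,255,255,255,255,255]' --dp '[[-0.00105,-0.012,-0.0003],[-0.00105,-0.012,-0.0003],[-0.00105,-0.012,-0.0003],[-0.00105,-0.012,-0.0003],[-0.00105,-0.012,-0.0003],[-0.00105,-0.012,-0.0003],[-0.00105,-0.012,-0.0003],[-0.00105,-0.012,-0.0003]]' --rotation '[[0,0,-0.0555],[0,0,-0.0555],[0,0,-0.0555],[0,0,-0.0555],[0,0,-0.0555],[0,0,-0.0555],[0,0,-0.0555],[0,0,-0.0555]]'

```text
clock: 7.12
position: [0.4914, -0.0527, 0.0947]
tool_rot: [3.141, -0.001, -2.32]
force: [-0.3, -0.3, 0.5]
grip_width: -0.0001
```

```bash
python3 -c "
from h import *
st()"
```

```text
t 7.125 q [ 0.75  0.78 -1.09  2.01  0.89  0.93  1.57] p [ 0.4914 -0.0527  0.0947] yaw -2.32 F [-0.3 -0.3  0.5] Ftool 0.4 -0.0 r 0.056 C in tool -0.056 -0.0005 phi -2.33
```

move_arm --jaw '[255,255,255,255,255,255]' --dp '[[-0.001,0,0],[-0.0018,-0.0118,-0.0002],[-0.00105,-0.0118,-0.0002],[-0.00105,-0.0118,-0.0002],[-0.00105,-0.0118,-0.0002],[-0.00105,-0.0118,-0.0002]]' --rotation '[[0,0,0],[0,0,-0.0555],[0,0,-0.0555],[0,0,-0.0555],[0,0,-0.0555],[0,0,-0.0555]]'

```text
clock: 7.88
position: [0.5361, -0.0672, 0.0954]
tool_rot: [3.14, -0.003, -1.455]
force: [-1.6, -8.8, 1.0]
grip_width: 0.0
```

Run:
```python
from h import *
st()
im=grab_frame('side');hsv=cv2.cvtColor(im,cv2.COLOR_BGR2HSV)
m=cv2.inRange(hsv,(0,130,60),(6,255,255))|cv2.inRange(hsv,(172,130,60),(180,255,255))
n,l,s,c=cv2.connectedComponentsWithStats(m[190:250,250:320])
for i in range(1,n):
    p=c[i]+[250,190];w=ray('side',p,.1055);print(p,s[i,4],w,np.arctan2(w[1]-C[1],w[0]-C[0])+.154)
crop('side',im,(283,215),(60,45),6,'pics/c5.png')
```

```text
t 7.875 q [ 0.81  0.92 -1.22  1.89  1.    1.11  2.43] p [ 0.5361 -0.0672  0.0954] yaw -1.455 F [-1.6 -8.8  1. ] Ftool 8.6 2.6 r 0.0556 C in tool -0.0556 -0.0004 phi -1.461
[298.5 227. ] 10 [ 0.56231455 -0.05155227  0.1055    ] -0.7317698362739523
```

View pics/c5.png

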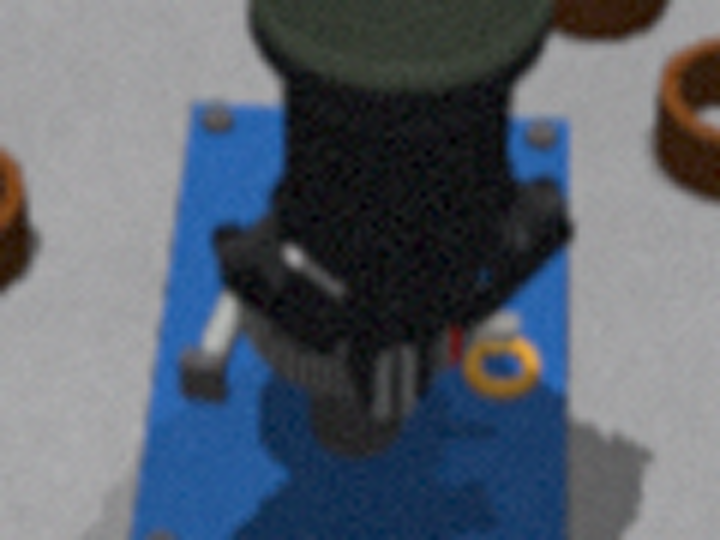

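The stripe is visible at crop (455,345), just short of the white pointer at (495,325), so the ring is near 6.0. I back off and rewind the wrist clear of the rim.

move_arm --jaw '[255,255,255,255,255,255,255,255,255,255]' --dp '[[0.018,0,0.004],[-0.00146,0.01595,0],[-0.00146,0.01595,0],[-0.00146,0.01595,0],[-0.00146,0.01595,0],[-0.00146,0.01595,0],[-0.00146,0.01595,0],[-0.00146,0.01595,0],[-0.00146,0.01595,0],[-0.00146,0.01595,0]]' --rotation '[[0,0,0],[0,0,0.0583],[0,0,0.0583],[0,0,0.0583],[0,0,0.0583],[0,0,0.0583],[0,0,0.0583],[0,0,0.0583],[0,0,0.0583],[0,0,0.0583]]'

```text
clock: 9.18
position: [0.4594, -0.0129, 0.0925]
tool_rot: [3.142, 0.0, -3.114]
force: [0.6, 0.5, 0.6]
grip_width: -0.0003
```

move_arm --jaw '[255,255,255,255,255,255,255,255,255,255]' --dp '[[-0.00146,0.01595,0],[-0.00146,0.01595,0],[-0.00146,0.01595,0],[-0.00146,0.01595,0],[-0.00146,0.01595,0],[-0.00146,0.01595,0],[-0.00146,0.01595,0],[-0.00146,0.01595,0],[-0.00146,0.01595,0],[-0.00146,0.01595,0]]' --rotation '[[0,0,0.0583],[0,0,0.0583],[0,0,0.0583],[0,0,0.0583],[0,0,0.0583],[0,0,0.0583],[0,0,0.0583],[0,0,0.0583],[0,0,0.0583],[0,0,0.0583]]'

```text
clock: 10.42
position: [0.5456, 0.058, 0.0926]
tool_rot: [3.141, -0.0, 1.339]
force: [-0.2, -0.4, -0.8]
grip_width: -0.0003
```

```bash
sed -i 's/^C=.*/C=np.array([.530,-.011])/' h.py; python3 -c "
from h import *
st()
crop('side',grab_frame('side'),(283,215),(60,45),6,'pics/c6.png')"
```

```text
t 10.425 q [ 0.15  0.64 -0.5   1.9   0.44  0.72 -0.84] p [0.5456 0.058  0.0926] yaw 1.339 F [-0.2 -0.4 -0.8] Ftool -0.4 -0.1 r 0.0708 C in tool -0.0708 0.0007 phi 1.349
```

View pics/c6.png

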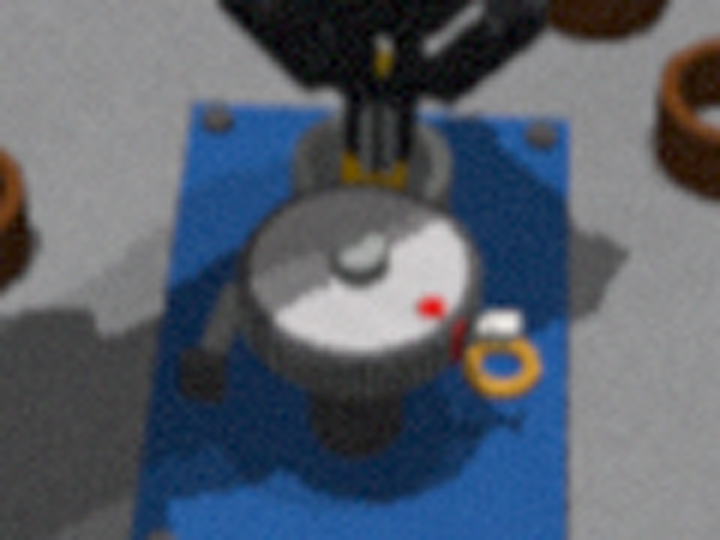

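The dot is at crop (431,307), slightly CW of the pointer direction. I finish the rewind and compute the angle.

move_arm --jaw '[255,255,255,255,255,255,255,255,255,255]' --dp '[[-0.00146,0.01595,0],[-0.00146,0.01595,0],[-0.00146,0.01595,0],[-0.00146,0.01595,0],[-0.00146,0.01595,0],[-0.00146,0.01595,0],[-0.00146,0.01595,0],[-0.00146,0.01595,0],[-0.00146,0.01595,0],[-0.00146,0.01595,0]]' --rotation '[[0,0,0.0583],[0,0,0.0583],[0,0,0.0583],[0,0,0.0583],[0,0,0.0583],[0,0,0.0583],[0,0,0.0583],[0,0,0.0583],[0,0,0.0583],[0,0,0.0583]]'

```text
clock: 11.72
position: [0.5914, -0.0433, 0.0924]
tool_rot: [-3.141, -0.0, -0.489]
force: [0.1, 0.2, -0.4]
grip_width: -0.0002
```

move_arm --jaw '[255,255]' --dp '[[-0.00146,0.01595,0],[0,0,0]]' --rotation '[[0,0,0.0583],[0,0,0]]'

```text
clock: 11.98
position: [0.5843, -0.0542, 0.0925]
tool_rot: [3.141, -0.0, -0.666]
force: [0.4, 0.1, 0.5]
grip_width: -0.0003
```

```bash
cat >> h.py <<'E'
def dot(px,z,c=np.array([.530,-.0115])):
    w=ray('side',px,z);return w,np.hypot(*(w[:2]-c)),(np.arctan2(w[1]-c[1],w[0]-c[0])+.154)
E
python3 -c "
from h import *
st();print(dot((294.8,221.2),.106))"
```

```text
t 11.975 q [-0.03  0.64  0.03  1.81 -0.02  0.69 -2.23] p [ 0.5843 -0.0542  0.0925] yaw -0.666 F [0.4 0.1 0.5] Ftool 0.3 -0.3 r 0.0694 C in tool -0.0694 -0.0004 phi -0.672
(array([ 0.5560636 , -0.03433466,  0.106     ]), np.float64(0.03465159523791557), np.float64(-0.5654599257147381))
```

move_arm --jaw '[255,255,255,255,255,255,255]' --dp '[[-0.0162,-0.0005,0],[-0.0015,0,0],[0,0,0],[-0.00105,-0.012,-0.00015],[-0.00105,-0.012,-0.00015],[-0.00105,-0.012,-0.00015],[-0.00105,-0.012,-0.00015]]' --rotation '[[0,0,0],[0,0,0],[0,0,0],[0,0,-0.0555],[0,0,-0.0555],[0,0,-0.0555],[0,0,-0.0555]]'

```text
clock: 12.85
position: [0.5869, -0.0073, 0.0934]
tool_rot: [-3.141, -0.003, 0.041]
force: [5.8, -1.9, -4.0]
grip_width: 0.0
```

```bash
python3 -c "
from h import *
st()"
```

```text
t 12.85 q [ 0.03  0.64 -0.16  1.81  0.15  0.7  -1.75] p [ 0.5869 -0.0073  0.0934] yaw 0.041 F [ 5.8 -1.9 -4. ] Ftool 5.7 2.1 r 0.057 C in tool -0.057 0.0014 phi 0.066
```

move_arm --jaw '[255,255,255,255,255,255,255,255,255,255]' --dp '[[-0.00115,-0.012,0],[-0.00115,-0.012,0],[-0.00115,-0.012,0],[-0.00105,-0.012,-0.0001],[-0.00105,-0.012,-0.00015],[-0.00105,-0.012,-0.00015],[-0.00105,-0.012,-0.00015],[-0.00105,-0.012,-0.00015],[-0.00105,-0.012,-0.00015],[-0.00105,-0.012,-0.00015]]' --rotation '[[0,0,-0.0555],[0,0,-0.0555],[0,0,-0.0555],[0,0,-0.0555],[0,0,-0.0555],[0,0,-0.0555],[0,0,-0.0555],[0,0,-0.0555],[0,0,-0.0555],[0,0,-0.0555]]'

```text
clock: 14.1
position: [0.5182, 0.0451, 0.094]
tool_rot: [3.141, -0.0, 1.786]
force: [-0.7, 0.4, 0.5]
grip_width: 0.0002
```

```bash
python3 -c "
from h import *
st()"
```

```text
t 14.1 q [ 0.26  0.62 -0.62  1.96  0.54  0.72 -0.48] p [0.5182 0.0451 0.094 ] yaw 1.786 F [-0.7  0.4  0.5] Ftool 0.5 -0.6 r 0.0574 C in tool -0.0574 -0.0005 phi 1.777
```

move_arm --jaw '[255,255,255,255,255,255]' --dp '[[-0.0025,0,0],[-0.0012,-0.012,-0.0001],[-0.0012,-0.012,-0.0001],[-0.0012,-0.012,-0.00015],[-0.0012,-0.012,-0.00015],[-0.0012,-0.012,-0.00015]]' --rotation '[[0,0,0],[0,0,-0.0555],[0,0,-0.0555],[0,0,-0.0555],[0,0,-0.0555],[0,0,-0.0555]]'

```text
clock: 14.85
position: [0.4805, 0.0157, 0.0944]
tool_rot: [3.141, -0.003, 2.654]
force: [-12.7, 8.2, 6.3]
grip_width: -0.0
```

```bash
python3 -c "
from h import *
st()"
```

```text
t 14.85 q [ 0.47  0.64 -0.84  2.05  0.7   0.76  0.27] p [0.4805 0.0157 0.0944] yaw 2.654 F [-12.7   8.2   6.3] Ftool 15.0 1.3 r 0.0562 C in tool -0.0562 -0.0004 phi 2.647
```

move_arm --jaw '[255,255,255,255,255,255,255]' --dp '[[-0.0009,-0.012,-0.0003],[-0.001,-0.012,-0.0003],[-0.00105,-0.012,-0.0002],[-0.00105,-0.012,-0.00015],[-0.00105,-0.012,-0.00015],[-0.00105,-0.012,-0.00015],[-0.00105,-0.012,-0.00015]]' --rotation '[[0,0,-0.0555],[0,0,-0.0555],[0,0,-0.0555],[0,0,-0.0555],[0,0,-0.0555],[0,0,-0.0555],[0,0,-0.0555]]'

```text
clock: 15.72
position: [0.4886, -0.0496, 0.0953]
tool_rot: [3.141, -0.002, -2.411]
force: [-3.2, -1.8, 1.0]
grip_width: 0.0003
```

```bash
python3 -c "
from h import *
st()"
```

```text
t 15.725 q [ 0.76  0.78 -1.1   2.02  0.9   0.94  1.47] p [ 0.4886 -0.0496  0.0953] yaw -2.411 F [-3.2 -1.8  1. ] Ftool 3.6 0.8 r 0.0566 C in tool -0.0566 0.0011 phi -2.391
```

move_arm --jaw '[255,255,255,255,255]' --dp '[[-0.002,-0.012,-0.00015],[-0.0013,-0.012,-0.00015],[-0.0012,-0.012,-0.00015],[-0.0011,-0.012,-0.00015],[-0.0011,-0.012,-0.00015]]' --rotation '[[0,0,-0.0555],[0,0,-0.0555],[0,0,-0.0555],[0,0,-0.0555],[0,0,-0.0555]]'

```text
clock: 16.35
position: [0.5332, -0.0677, 0.096]
tool_rot: [3.141, -0.002, -1.54]
force: [-1.4, -4.0, 0.3]
grip_width: 0.0001
```

```bash
python3 -c "
from h import *
st()"
```

```text
t 16.35 q [ 0.82  0.93 -1.24  1.9   1.    1.11  2.34] p [ 0.5332 -0.0677  0.096 ] yaw -1.54 F [-1.4 -4.   0.3] Ftool 4.0 1.5 r 0.0568 C in tool -0.0568 0.0014 phi -1.515
```

Now I retreat, rewind about 20 rows, and look at the dot.

move_arm --jaw '[255,255,255,255,255,255,255,255,255,255]' --dp '[[0.017,0,0.002],[-0.00146,0.01595,0],[-0.00146,0.01595,0],[-0.00146,0.01595,0],[-0.00146,0.01595,0],[-0.00146,0.01595,0],[-0.00146,0.01595,0],[-0.00146,0.01595,0],[-0.00146,0.01595,0],[-0.00146,0.01595,0]]' --rotation '[[0,0,0],[0,0,0.0583],[0,0,0.0583],[0,0,0.0583],[0,0,0.0583],[0,0,0.0583],[0,0,0.0583],[0,0,0.0583],[0,0,0.0583],[0,0,0.0583]]'

```text
clock: 17.6
position: [0.4613, -0.0073, 0.0946]
tool_rot: [-3.142, 0.0, 3.079]
force: [0.3, 0.1, 0.5]
grip_width: -0.0001
```

move_arm --jaw '[255,255,255,255,255,255,255,255,255,255]' --dp '[[-0.00146,0.01595,0],[-0.00146,0.01595,0],[-0.00146,0.01595,0],[-0.00146,0.01595,0],[-0.00146,0.01595,0],[-0.00146,0.01595,0],[-0.00146,0.01595,0],[-0.00146,0.01595,0],[-0.00146,0.01595,0],[-0.00146,0.01595,0]]' --rotation '[[0,0,0.0583],[0,0,0.0583],[0,0,0.0583],[0,0,0.0583],[0,0,0.0583],[0,0,0.0583],[0,0,0.0583],[0,0,0.0583],[0,0,0.0583],[0,0,0.0583]]'

```text
clock: 18.85
position: [0.5534, 0.0557, 0.0947]
tool_rot: [3.141, -0.001, 1.248]
force: [-0.0, -0.2, -0.3]
grip_width: -0.0001
```

```bash
cat >> h.py <<'E'
def finddot(z):
    im=grab_frame('side');hsv=cv2.cvtColor(im,cv2.COLOR_BGR2HSV)
    m=cv2.inRange(hsv,(0,130,50),(6,255,255))|cv2.inRange(hsv,(172,130,50),(180,255,255))
    n,l,s,c=cv2.connectedComponentsWithStats(m[190:250,250:320])
    for i in range(1,n):print(c[i]+[250,190],s[i],*dot(c[i]+[250,190],z))
    return im
E
python3 -c "
from h import *
st()
crop('side',finddot(.109),(283,215),(60,45),6,'pics/c7.png')"
```

```text
t 18.85 q [ 0.16  0.64 -0.51  1.87  0.45  0.74 -0.93] p [0.5534 0.0557 0.0947] yaw 1.248 F [-0.  -0.2 -0.3] Ftool -0.2 0.0 r 0.0707 C in tool -0.0707 -0.001 phi 1.233
[269.66666667 219.88888889] [18 29  4  3  9] [ 0.50030037 -0.02819279  0.109     ] 0.03406929973311243 -2.4755423046735645
[265.54545455 225.27272727] [15 33  2  6 11] [ 0.49002562 -0.04319808  0.109     ] 0.051016853847975226 -2.3171592915420165
```

View pics/c7.png

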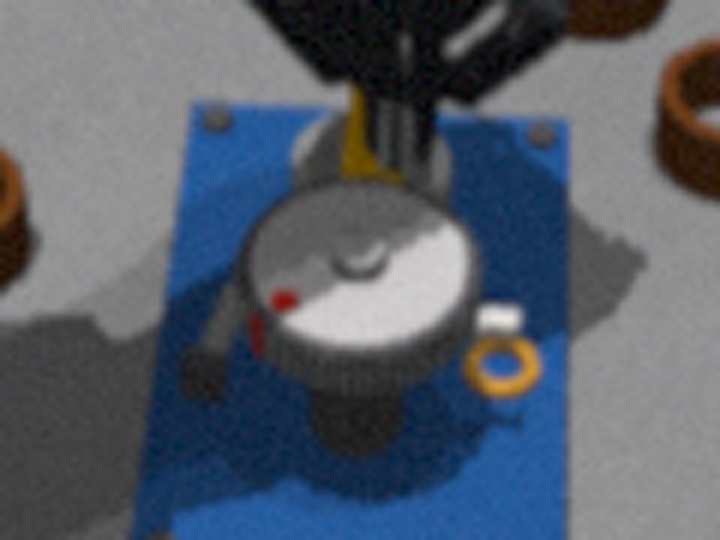

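The dot is at crop (285,300), so θ≈10.09 and about 2.48 rad remains. That can be rolled from this position, pressing in here.

move_arm --jaw '[255,255,255,255,255,255,255,255]' --dp '[[-0.0165,-0.0012,0],[-0.0018,0,0],[-0.0008,0,0],[-0.0011,-0.012,-0.00015],[-0.0011,-0.012,-0.00015],[-0.0011,-0.012,-0.00015],[-0.0011,-0.012,-0.00015],[-0.0011,-0.012,-0.00015]]' --rotation '[[0,0,0],[0,0,0],[0,0,0],[0,0,-0.0555],[0,0,-0.0555],[0,0,-0.0555],[0,0,-0.0555],[0,0,-0.0555]]'

```text
clock: 19.9
position: [0.4996, 0.0366, 0.0952]
tool_rot: [3.141, -0.002, 2.141]
force: [-3.2, 7.5, 1.3]
grip_width: -0.0
```

```bash
python3 -c "
from h import *
st();finddot(.11)"
```

```text
t 19.9 q [ 0.36  0.63 -0.74  2.01  0.63  0.74 -0.2 ] p [0.4996 0.0366 0.0952] yaw 2.141 F [-3.2  7.5  1.3] Ftool 8.0 1.3 r 0.0565 C in tool -0.0565 -0.0001 phi 2.14
[281.22222222 224.44444444] [30 33  4  4  9] [ 0.52460681 -0.04467007  0.11      ] 0.03360565203536674 -1.577977801000833
[281.  232.5] [30 40  3  6 18] [ 0.52194474 -0.06765484  0.11      ] 0.05672965125646725 -1.5592716299110594
```

move_arm --jaw '[255,255,255,255,255,255]' --dp '[[-0.0011,-0.012,-0.00015],[-0.0011,-0.012,-0.00015],[-0.0011,-0.012,-0.00015],[-0.0011,-0.012,-0.00015],[-0.0012,-0.012,-0.00015],[-0.0012,-0.012,-0.00015]]' --rotation '[[0,0,-0.0555],[0,0,-0.0555],[0,0,-0.0555],[0,0,-0.0555],[0,0,-0.0555],[0,0,-0.0555]]'

```text
clock: 20.7
position: [0.4735, -0.0142, 0.0957]
tool_rot: [-3.141, -0.002, -3.097]
force: [-4.2, 1.6, 2.5]
grip_width: -0.0001
```

```bash
python3 -c "
from h import *
st();finddot(.11)"
```

```text
t 20.7 q [ 0.63  0.69 -0.99  2.07  0.81  0.83  0.77] p [ 0.4735 -0.0142  0.0957] yaw -3.097 F [-4.2  1.6  2.5] Ftool 4.2 1.8 r 0.0566 C in tool -0.0566 0.0007 phi -3.085
[295. 219.] [43 28  5  3 11] [ 0.55673244 -0.03136518  0.11      ] 0.03330538218082456 -0.48507782370761765
[299.44444444 224.33333333] [49 32  2  6  9] [ 0.56469424 -0.04785455  0.11      ] 0.05025279568624082 -0.654762455326489
```

move_arm --jaw '[255,255,255,255]' --dp '[[-0.0014,-0.0112,-0.0001],[-0.0012,-0.0112,-0.0001],[-0.0011,-0.0112,-0.0001],[0,0,0]]' --rotation '[[0,0,-0.0515],[0,0,-0.0515],[0,0,-0.0515],[0,0,0]]'

```text
clock: 21.25
position: [0.482, -0.0408, 0.0956]
tool_rot: [-3.141, -0.002, -2.619]
force: [-6.6, -6.2, 5.2]
grip_width: -0.0001
```

```bash
python3 -c "
from h import *
st();finddot(.11)"
```

```text
t 21.25 q [ 0.73  0.76 -1.09  2.04  0.88  0.91  1.25] p [ 0.482  -0.0408  0.0956] yaw -2.619 F [-6.6 -6.2  5.2] Ftool 8.8 -2.0 r 0.0565 C in tool -0.0565 0.0018 phi -2.586
[297.5 213.8] [46 23  4  3 10] [ 0.56414628 -0.01628759  0.11      ] 0.03448027900405988 0.014699965831566103
```

The dot is at the pointer (θ≈12.58). I back off, rise and move to the post.

move_arm --jaw '[255,255,255,255,255,255,255,255,255]' --dp '[[0.02,0,0],[0,0,-0.056],[0,0,0],[0,0,0],[0,0,0],[0,0,0],[-0.0087,0.0718,0],[-0.0087,0.0718,0],[-0.0087,0.0718,0]]' --rotation '[[0,0,0],[0,0,0],[0,0,0.0552],[0,0,0.0552],[0,0,0.0552],[0,0,0.0552],[0,0,0],[0,0,0],[0,0,0]]'

```text
clock: 22.42
position: [0.5195, 0.1198, 0.1408]
tool_rot: [-3.141, 0.001, 2.969]
force: [1.4, 0.0, -0.5]
grip_width: -0.0001
```

```bash
python3 -c "
from h import *
st();im=finddot(.11);crop('side',im,(283,205),(60,45),6,'pics/c8.png')"
```

```text
t 22.425 q [ 0.34  0.68 -0.97  1.89  0.69  0.95  0.44] p [0.5195 0.1198 0.1408] yaw 2.969 F [ 1.4  0.  -0.5] Ftool -1.4 0.3 r 0.1313 C in tool -0.0328 -0.1271 phi 1.651
[297.5 213.8] [46 23  4  3 10] [ 0.56414628 -0.01628759  0.11      ] 0.03448027900405988 0.014699965831566103
```

View pics/c8.png

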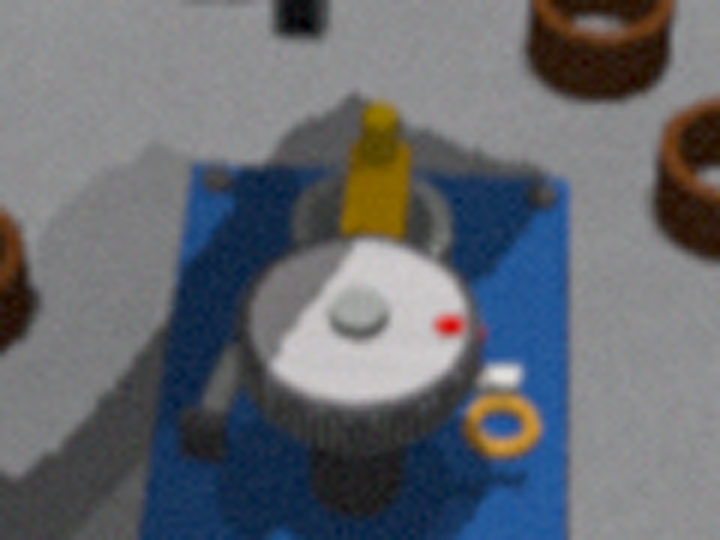

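The view shows the dot at crop (450,325), the stripe at (480,333), and the pointer at (500,375), which sits lower. The arm is still over the sleeve. I check the pointer's angle by ray.

```bash
python3 -c "
from h import *
for z in(.078,.081):print(dot((306.3,222.5),z))
a=-.154;print(proj('side',np.array([.53+.056*np.cos(a),-.0115+.056*np.sin(a),.081])),proj('side',np.array([.53+.034*np.cos(a),-.0115+.034*np.sin(a),.110])))
print(ray('side',(283-60+380/6,160+113/6),.1005))"
```

```text
(array([ 0.58573735, -0.0162549 ,  0.078     ]), np.float64(0.05593980331268481), np.float64(0.06889695770530975))
(array([ 0.58524378, -0.01884151,  0.081     ]), np.float64(0.055729467024449544), np.float64(0.021881236477862304))
[306.41194081 222.90483544] [297.28062032 213.95572116]
[0.55194264 0.10994311 0.1005    ]
```

move_arm --jaw '[255,255,255,255,255,255,255,255]' --dp '[[0,-0.0037,0.04],[0,0,0.0335],[-0.012,0,0],[-0.004,0,0],[-0.0136,0.0016,0],[-0.0136,0.0016,0],[-0.0136,0.0016,0],[-0.0136,0.0016,0]]' --rotation '[[0,0,0],[0,0,0],[0,0,0],[0,0,0],[0,0,0.0278],[0,0,0.0278],[0,0,0.0278],[0,0,0.0278]]'

```text
clock: 23.48
position: [0.5754, 0.1059, 0.0832]
tool_rot: [3.141, 0.001, 2.617]
force: [-2.0, 0.3, -0.7]
grip_width: 0.0
```

```bash
python3 -c "
from h import *
st();finddot(.11)"
```

```text
t 23.475 q [ 0.26  0.78 -0.81  1.79  0.72  0.89  0.16] p [0.5754 0.1059 0.0832] yaw 2.617 F [-2.   0.3 -0.7] Ftool 1.9 -0.8 r 0.1254 C in tool -0.0193 -0.1239 phi 1.2
[297.5 213.8] [46 23  4  3 10] [ 0.56414628 -0.01628759  0.11      ] 0.03448027900405988 0.014699965831566103
```

Pushing freely with about 2 N. I continue.

move_arm --jaw '[255,255,255,255,255,255,255,255,255,255]' --dp '[[-0.0136,0.0016,0],[-0.0136,0.0016,0],[-0.0136,0.0016,0],[-0.0136,0.0016,0],[-0.0136,0.0016,0],[-0.0136,0.0016,0],[-0.0136,0.0016,0],[-0.0136,0.0016,0],[-0.0136,0.0016,0],[-0.0136,0.0016,0]]' --rotation '[[0,0,0.0278],[0,0,0.0278],[0,0,0.0278],[0,0,0.0278],[0,0,0.0278],[0,0,0.0278],[0,0,0.0278],[0,0,0.0278],[0,0,0.0278],[0,0,0.0278]]'

```text
clock: 24.78
position: [0.6492, 0.0303, 0.0831]
tool_rot: [3.14, -0.001, 1.745]
force: [-1.8, 1.4, -0.5]
grip_width: -0.0002
```

```bash
python3 -c "
from h import *
st()"
```

```text
t 24.775 q [ 0.24  0.8  -0.6   1.62  0.55  0.9  -0.39] p [0.6492 0.0303 0.0831] yaw 1.745 F [-1.8  1.4 -0.5] Ftool 1.7 -1.5 r 0.1261 C in tool -0.02 -0.1245 phi 0.334
```

move_arm --jaw '[255,255,255,255,255]' --dp '[[-0.0136,0.0016,0],[-0.0136,0.0016,0],[-0.0136,0.0016,0],[-0.0068,0.0008,0],[-0.004,0.0004,0]]' --rotation '[[0,0,0.0278],[0,0,0.0278],[0,0,0.0278],[0,0,0.0139],[0,0,0.008]]'

```text
clock: 25.4
position: [0.6561, -0.0104, 0.0827]
tool_rot: [3.14, -0.001, 1.416]
force: [0.7, 1.8, 1.1]
grip_width: 0.0
```

```bash
python3 -c "
from h import *
st()"
```

```text
t 25.4 q [ 0.26  0.79 -0.52  1.6   0.48  0.88 -0.6 ] p [ 0.6561 -0.0104  0.0827] yaw 1.416 F [0.7 1.8 1.1] Ftool 1.9 0.4 r 0.1261 C in tool -0.02 -0.1245 phi 0.004
```

move_arm --jaw '[255,255,255,255]' --dp '[[-0.003,0,0],[-0.003,0,0],[-0.002,0,0],[0,0,0]]' --rotation '[[0,0,0],[0,0,0],[0,0,0],[0,0,0]]'

```text
clock: 25.9
position: [0.6549, -0.0163, 0.0821]
tool_rot: [3.141, -0.001, 1.416]
force: [1.7, 4.5, 2.1]
grip_width: 0.0
```

```bash
python3 -c "
from h import *
st()"
```

```text
t 25.9 q [ 0.27  0.79 -0.52  1.6   0.48  0.88 -0.6 ] p [ 0.6549 -0.0163  0.0821] yaw 1.416 F [1.7 4.5 2.1] Ftool 4.7 1.0 r 0.125 C in tool -0.014 -0.1242 phi -0.042
```

The force is rising, so the arm is at its stop. I retreat, lift and move aside for a final check.

move_arm --jaw '[255,255,255,255,255,255,255,255,255]' --dp '[[0.025,0,0],[0,0,-0.06],[0,0,-0.07],[0,0,-0.06],[0.07,0,0],[0.07,0,0],[0.07,0,0],[0.07,0,0],[0.07,0,0]]' --rotation '[[0,0,0],[0,0,0],[0,0,0],[0,0,0],[0,0,0],[0,0,0],[0,0,0],[0,0,0],[0,0,0]]'

```text
clock: 27.02
position: [0.7005, 0.2825, 0.2338]
tool_rot: [-3.141, 0.001, 1.416]
force: [0.6, -0.0, 0.9]
grip_width: -0.0002
```

```bash
python3 -c "
from h import *
st();a=finddot(.11)[160:270,228:338];b=grab_frame('top')[145:255,210:320]
cv2.imwrite('pics/c9.png',cv2.resize(np.hstack([a,b]),None,fx=3.6,fy=3.6,interpolation=cv2.INTER_CUBIC))"
```

```text
t 27.025 q [-0.18  0.8  -0.57  1.16  0.41  1.29 -0.87] p [0.7005 0.2825 0.2338] yaw 1.416 F [ 0.6 -0.   0.9] Ftool 0.1 0.6 r 0.3394 C in tool -0.3162 -0.1234 phi 1.044
[297.5 213.8] [46 23  4  3 10] [ 0.56414628 -0.01628759  0.11      ] 0.03448027900405988 0.014699965831566103
```

View pics/c9.png

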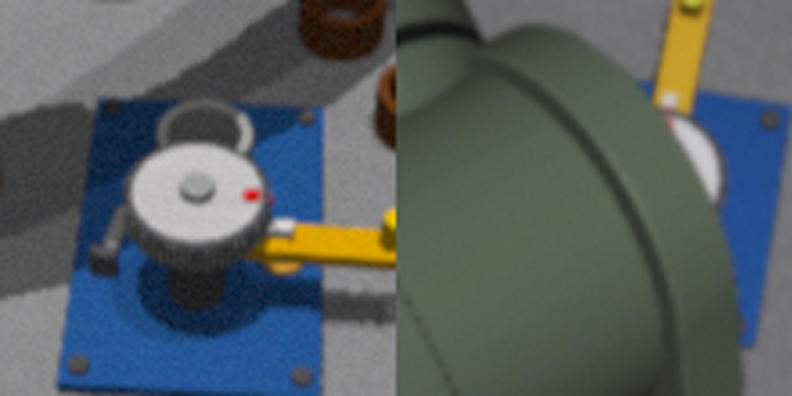

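The side view shows the arm swung out under the pointer, the sleeve uncovered and in place, and the dot still at the pointer. I check the arm angle from the post in the top view and hand in.

```bash
python3 -c "
from h import *
w=ray('top',(291.7,146.4),.1005);print(w,'arm',np.pi/2-.154-np.arctan2(w[1]+.0115,w[0]-.53))
print(workorder.job_done())"
```

```text
[ 0.64759442 -0.03319111  0.1005    ] arm 1.5992029861696893
the job is handed in; nothing more can be done
None
```

The ring is loosened so its red dot stands at the pointer for the second time, the clamp arm is out at its stop, and the job is handed in at about 27 s. `job_done()` gives no verdict.

**Ring:** I rolled it counter-clockwise with the closed fingertip against its rim in three strokes. It finished at about 12.58 rad measured from the side camera (target 12.57 ± 0.35). The reading was unchanged after the arm had been pushed out.

**Clamp arm:** I pushed it by its post with about 2 N, until the force rose to 4.7 N at the stop. The last camera check gives about 1.60 rad (1.45 needed).

**Last picture:** The sleeve is uncovered and upright, by eye where it was, but I did not measure its position against the start. The bolt is in its place. The washer is mostly hidden under the swung-out arm, and the things on the table were not checked again. The robot was clear, with no force on the tool.

**What did not go smoothly:** The finger lost the rim for part of the first two strokes, so the ring lagged the finger there. I corrected this from camera readings of the dot. The robot arm blocks the top view, so the ring angle rests on the side camera only. The pointer's own position in that view agreed with it within about 0.02 to 0.07 rad.

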